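# Take the block stop out of the clay-slab jig

## Task

The slab jig needs washing: slide the rectangular wooden block stop along its T-slot to the slot's open end, lift it out there and set it upright on its foot in the grey wash tray. Leave the stop with the round knob where it is in the other slot.

Things in the scene. Friction and masses are not known exactly. Their poses are not given: they have to be found in the camera images.
- block_stop: Stop to take out, 67 mm tall, about 0.16 kg: aluminium T-foot 40 x 28 x 8 mm (own x, y, z), neck 24 x 10 mm, then a rectangular wooden block, 40 mm along x, 24 mm along y, 17 to 67 mm above the underside: grip it across y. Origin: centre of the foot's underside; x along the slot to its open end, z up. Starts in either slot of the jig and slides freely in it.
- knob_stop: Other stop, to be left alone, in the other slot: the same T-foot (40 x 28 x 8 mm), but a round wooden knob 36 mm across on top, 54 mm tall in all; loose. Origin: centre of the foot's underside; x along the slot, z up.
- jig: Fixed plywood board 320 x 200 x 18 mm (own x, y, z), two aluminium T-tracks along x. Origin: centre of its underside. Slot centres y = -55, +55 mm, from x = -150 (closed) to +80 mm (open); bare board, level with the slot floor, on to x = 160. Foot is clear past x = 100. Slot floor z = 18, lips' underside 28.5, top 32.5; channel 32, lip gap 15, track 44 mm wide. Loose 6 mm strip between the tracks.
- tray: Open grey plastic wash tray, fixed, 200 x 160 x 30 mm outside (own x, y, z), walls and floor 5 mm thick, empty. Origin: centre of its underside, z up.
Not all that is in view belongs to the job. What is shaped like the block_stop but blue or yellow is not meant.

How it is judged:
By the outcome, as a careful person would: the job done as asked, in the order asked, and still so for the second after the job is handed in, with the robot touching nothing.
It also fails if it takes over 51 s, if anything falls off the work surface, if the arm or the gripper's body presses on something with over 40 N, if the wrist force passes 120 N, or if a joint passes its speed limit or range.

## Robot

A 6-joint arm with a two-finger parallel gripper is mounted at the origin on the work surface. World frame = base frame: x ahead of the robot, y to its left, z up, the work surface at z = 0. Lengths are in m, angles in rad, forces in N, time in s.
With the tool pointing down it reaches from about 0.375 to 0.975 m from the base axis. Payload 3.8 kg.
Tool frame: the origin (TCP) lies where the fingers leave the gripper's body, on its centre line; the fingertips stand 73 mm ahead of it and the grasp point (between the pads) lies 54 mm ahead of it (nose_length is the distance from the TCP to the fingertips, in m); z points along the fingers, y is the line along which they close (so a half turn about z gives the same grasp; the last joint's range is limited). The gripper opens to 85 mm and grips with 20 to 120 N. Pads are 22 mm wide; open, the fingers measure 114 mm over their backs; the gripper's body (76 mm by 85 mm) begins 54 mm behind the grasp point. The pads swing forward as they close: fully open they stand 13 mm farther back than shut.
Start: joints at [1.184, 0.264, 1.604, -0, 1.274, -0.037], TCP at [0.231, 0.634, 0.304] pointing down, gripper open.
Joint ranges: [-2.63, 2.63], [-0.94, 2.18], [0.31, 2.57], [-1.31, 4.45], [0, 2.66], [-2.55, 2.55]. Speed limits (rad/s): [2.57, 2.57, 3.14, 3.14, 3.14, 3.14].

## Interface

Orientations are given as a rotation vector (axis times angle).
In Python, from workcell import read_state, read_camera, calibration, finish_job, look_for, cut_out, tip_of, nose_length gives the robot as it stands.
- The arm moves only by the tool step_arm, never from a script. Its argument "targets" is a list of rows, each a list of 3 entries, a list of its own where there are three numbers: the turn, a rotation vector about the tool's x, y, z in rad, then the shift along the tool's x, y, z in mm, then the finger opening in mm, from 0 to 85.4. In form: [[[ax, ay, az], [x, y, z], grip], ...]. A call has 1 to 5 rows; each row shifts and turns the commanded pose from where the row before left it, along the tool's axes as they then stand; what a row does not reach is not made up. A row lasts 1/12 s, in which the tool goes at most 41.7 mm and 7.16 degrees, less where a joint would pass 70% of its speed; a pose out of reach is approached as far as the arm can. A call with a gripper value outside its range is refused whole. The fingers move at their own pace and stop on an object; "grip_force" is the grip in N (left out, the last holds). Time passes only in rows, so rows that do not move let the fingers close. It gives the time, the measured TCP pose, the force, the opening and the grip force at its end, in the units of the state.
- read_state(): the state, without advancing time (a new reading comes with each control period).
- read_camera(name): name is "side" or "top" or "wrist"; returns the picture (384x512x3 uint8, red, green, blue); there is no depth.
- calibration(name): a dict with "camera_matrix" (3x3 intrinsics, pixels), "R" (3x3) and "t" (3): a world point X has camera coordinates R X + t. Camera axes: x right, y down, z forward; pixel columns grow to the right and rows downward; lengths in m; the calibration is good to about 2 mm. A picture is of the moment at which its call begins: read the wrist's pose just before it. calibration takes no time and is no camera call; for the wrist camera it gives the pose at the moment of the call.
- finish_job(): hands the job in; it is judged then, once.
Trained networks look in the newest picture that a camera, given by its name, has taken for a name from the list of things; names that differ only in an ending like _2 or _b are one class to them, and where a whole thing is asked for, a point or a joint stands for the part that bears it (a point fixed in the world has none). Each returns a list of dicts, best first, with "score" (0 to 1); they miss things now and then, are a little off and sometimes report something else, mostly with a low value. They report only what shows in the picture. A call takes as long as a camera call. They do not tell look-alikes from the thing itself.
- look_for(camera, query): "extent" ([left, top, right, bottom] in pixels, round what is visible of it).
- cut_out(camera, query): "region" (384x512 bool, what is visible of it) and "extent" ([left, top, right, bottom] in pixels, round what is visible of it).
- tip_of(camera, query): "at" ([row, column] in pixels: a listed point, or the origin of a listed thing).
The state is a dict: "time": time; "q": joint angles; "joint_vel": joint speeds; "joint_torque": joint torques, N m; "tool_pos": TCP position; "tcp_rot": TCP orientation; "wrist_force": force on the tool from outside, world axes, zero at the start; "torque": the same for the moment, N m; "width": opening from 0.0 (shut) to 1.0 (fully open); "grip_force": force on a finger pad.
Only numpy, scipy, OpenCV 4.12 (cv2) and the standard library are available. Lean on these libraries where they do the work, as an engineer would, in place of code of your own. Each camera call takes 0.05 s, during which the arm holds its last target. There are 200 camera calls.

## Working session

There is one attempt and no reset: what is moved stays moved. The work goes in short steps, Python scripts to look and compute and a tool call to move; the robot and the scene stay as the last step left them, time stands still between calls to the robot, and variables do not carry over. Pictures are saved under pics/ and viewed, at most 10 in all, crops included, and the job is handed in when it is done.

Besides the shell and the picture viewer there is one more tool, called after "Call:" as name(argument=value, ...), one argument or row to a line, values as JSON. step_arm: Moves the arm, as the interface text tells. Its arguments: {"type":"object","properties":{"targets":{"type":"array","items":{"type":"array"}},"grip_force":{"type":"number"}},"required":["targets"]}

```bash
ls; mkdir -p pics
python3 - <<'E'
from workcell import *
import cv2,numpy as np
s=read_state();print(s)
ims=[]
for c in("side","top"):
    im=read_camera(c);ims.append(im)
    for q in("block_stop","knob_stop","jig","tray"):
        for r in tip_of(c,q)[:3]:print(c,q,'tip',np.round(r["at"]),round(r["score"],2))
        for r in look_for(c,q)[:3]:print(c,q,'ext',np.round(r["extent"]),round(r["score"],2))
cv2.imwrite("pics/a.png",ims[0][...,::-1]);cv2.imwrite("pics/b.png",ims[1][...,::-1])
print(nose_length, read_state()["time"])
E
```

```text
pics
{'time': 0.0, 'q': array([ 1.18408820e+00,  2.64783970e-01,  1.60538800e+00, -2.17308377e-05,
        1.27367670e+00, -3.69034700e-02]), 'joint_vel': array([-9.75476375e-04, -2.28969521e-03,  1.48254954e-05,  1.12580717e-03,
       -1.34354020e-04,  1.17765882e-03]), 'joint_torque': array([ 1.84389886e-03, -5.15092385e+01, -3.67326558e+01,  2.13273188e-05,
        1.26670586e-02, -1.44543662e-05]), 'tool_pos': array([0.23112739, 0.63359267, 0.3025335 ]), 'tcp_rot': array([-0.54658548, -3.09321589,  0.00347092]), 'wrist_force': array([ 0.28381232, -0.5598759 ,  0.25324823]), 'torque': array([ 0.02585096, -0.00578721, -0.00367156]), 'grip_force': 0.0, 'width': 1.0007287192911498}
side block_stop tip [155. 257.] 0.91
side block_stop tip [140. 203.] 0.91
side block_stop tip [134. 236.] 0.57
side block_stop ext [194. 116. 210. 144.] 0.69
side block_stop ext [249. 130. 265. 159.] 0.68
side block_stop ext [226. 112. 240. 138.] 0.68
side knob_stop tip [164. 207.] 0.84
side knob_stop ext [199. 141. 218. 164.] 0.7
side jig tip [181. 246.] 0.9
side jig ext [182. 134. 317. 230.] 0.72
side tray tip [306. 310.] 0.77
side tray ext [236. 251. 396. 357.] 0.87
side tray ext [203. 142. 220. 167.] 0.72
top block_stop tip [168. 189.] 0.87
top block_stop tip [165. 114.] 0.75
top block_stop tip [205. 112.] 0.59
top block_stop ext [ 91. 157. 123. 171.] 0.93
top block_stop ext [175. 160. 198. 174.] 0.84
top block_stop ext [ 89. 195. 117. 212.] 0.73
top knob_stop tip [219. 179.] 0.58
top knob_stop ext [167. 207. 190. 223.] 0.77
top jig tip [196. 216.] 0.62
top jig ext [144. 153. 287. 239.] 0.72
top jig ext [353. 164. 437. 260.] 0.31
top tray tip [212. 390.] 0.63
top tray ext [354. 163. 437. 259.] 0.55
0.0726 0.9
```

View pics/a.png

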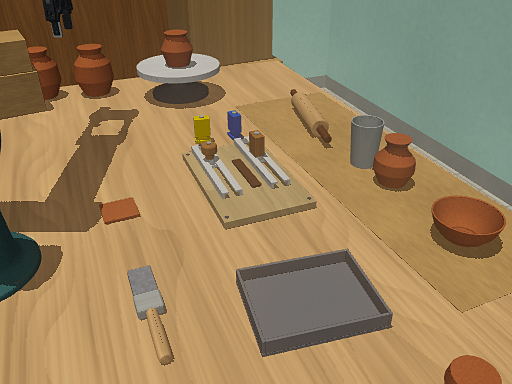

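View pics/b.png

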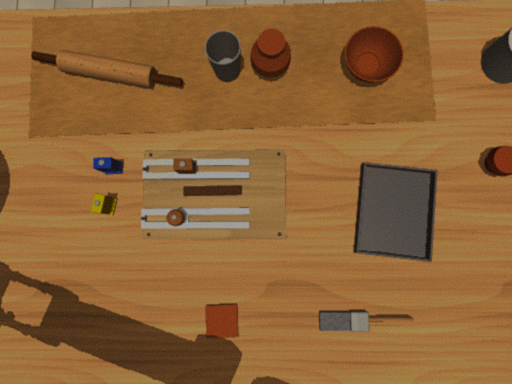

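```bash
cat > h.py <<'E'
from workcell import *
import cv2,numpy as np
from scipy.spatial.transform import Rotation as R
def ray(c,uv,z,cal=None):
    k=cal or calibration(c);K,Rm,t=k["camera_matrix"],k["R"],k["t"]
    d=Rm.T@np.linalg.inv(K)@np.array([uv[0],uv[1],1.]);o=-Rm.T@t
    return o+d*(z-o[2])/d[2]
def proj(c,X,cal=None):
    k=cal or calibration(c);p=k["camera_matrix"]@(k["R"]@np.asarray(X,float)+k["t"]);return p[:2]/p[2]
E
python3 - <<'E'
from h import *
for c in("side","top"):
    k=calibration(c);print(c,-k["R"].T@k["t"],k["R"][2])
print('side',ray("side",(257,155),.018),ray("side",(203,140),.018),ray("side",(207,164),.018),'jig',ray("side",(246,181),0),'tray',ray("side",(310,306),0))
print('top',ray("top",(189,168),.018),ray("top",(114,165),.018),ray("top",(179,219),.018),'jig',ray("top",(216,196),0),'tray',ray("top",(390,212),0))
E
```

```text
side [ 0.20664759 -0.78831765  0.5555813 ] [ 0.33082032  0.79225046 -0.51273495]
top [0.44342032 0.00187468 0.84778537] [ 0.1107909   0.02642603 -0.99349235]
side [0.60255087 0.18792143 0.018     ] [0.50678346 0.31983318 0.018     ] [0.47738889 0.1904674  0.018     ] jig [0.5437443  0.11035666 0.        ] tray [ 0.49494371 -0.29590508  0.        ]
top [0.59280682 0.16521    0.018     ] [0.60110836 0.33656513 0.018     ] [0.47795078 0.18581056 0.018     ] jig [0.53074717 0.1058231  0.        ] tray [ 0.49228241 -0.28599358  0.        ]
```

The side picture shows the jig around (246,181). The brown block sits in the far slot at (257,145), the knob at (209,150), and the tray at (313,300); the yellow and blue look-alikes stand behind the jig. In the top picture the block is at (184,166), the knob at (176,217), the open slot ends at column 249, and the tray centre at (396,211).

Run:
```python
from h import *
P=[ray("top",p,.018)[:2] for p in((144,150),(286,150),(286,239),(141,239))];print(np.round(P,3),np.mean(P,0))
T=[ray("top",p,.03)[:2] for p in((361,163),(437,170),(433,260),(355,253))];print(np.round(T,3),np.mean(T,0))
E1=[ray("top",p,.0325)[:2] for p in((249,170),(143,172),(249,219),(143,219))];print(np.round(E1,3))
print('block top',ray("top",(184,165.5),.067))
im=read_camera("top");
s=read_state();print(s["tool_pos"],R.from_rotvec(s["tcp_rot"]).as_matrix().round(3),s["q"])
k=calibration("wrist");print(-k["R"].T@k["t"],k["R"],k["camera_matrix"])
```

```text
[[ 0.635  0.269]
 [ 0.632 -0.054]
 [ 0.433 -0.051]
 [ 0.434  0.27 ]] [0.53361508 0.1083909 ]
[[ 0.599 -0.217]
 [ 0.582 -0.381]
 [ 0.388 -0.362]
 [ 0.403 -0.198]] [ 0.49286288 -0.289602  ]
[[0.585 0.029]
 [0.582 0.265]
 [0.477 0.029]
 [0.478 0.262]]
block top [0.58946188 0.16633288 0.067     ]
[0.23133076 0.63411454 0.30388806] [[-0.939  0.343  0.   ]
 [ 0.343  0.939 -0.   ]
 [-0.    -0.    -1.   ]] [ 1.18409823e+00  2.63888107e-01  1.60399941e+00 -1.52588155e-05
  1.27370775e+00 -3.68948876e-02]
[0.16136007 0.65964163 0.37371971] [[ 3.43588564e-01  9.39120278e-01  3.82000390e-05]
 [ 8.99258476e-01 -3.29016364e-01  2.88240221e-01]
 [ 2.70704805e-01 -9.90016918e-02 -9.57558131e-01]] [[291.27894604   0.         253.87623731]
 [  0.         291.27894604 190.81080926]
 [  0.           0.           1.        ]]
```

Call:
step_arm(
  targets=[
    [[0, 0, 0.122], [0, 0, 0], 65],
    [[0, 0, 0.122], [0, 0, 0], 65],
    [[0, 0, 0.122], [0, 0, 0], 65],
    [[0, 0, 0.122], [0, 0, 0], 65],
    [[0, 0, 0.122], [0, 0, 0], 65],
  ],
)

```text
time: 1.37
tool_pos: [0.2313, 0.6341, 0.3039]
tcp_rot: [1.459, 2.782, 0.0]
wrist_force: [0.5, 0.1, -0.2]
width: 0.759
grip_force: 0.0
```

Call:
step_arm(
  targets=[
    [[0, 0, 0.122], [0, 0, 0], 65],
    [[0, 0, 0.122], [0, 0, 0], 65],
    [[0, 0, 0.122], [0, 0, 0], 65],
    [[0, 0, 0.122], [0, 0, 0], 65],
    [[0, 0, 0.122], [0, 0, 0], 65],
  ],
)

```text
time: 1.78
tool_pos: [0.2313, 0.6341, 0.3039]
tcp_rot: [-2.227, -2.216, -0.0]
wrist_force: [-0.5, 0.1, 0.0]
width: 0.763
grip_force: 0.0
```

Call:
step_arm(
  targets=[
    [[0, 0, 0], [-31, 24, 3], 65],
    [[0, 0, 0], [-31, 24, 3], 65],
    [[0, 0, 0], [-31, 24, 3], 65],
    [[0, 0, 0], [-31, 24, 3], 65],
    [[0, 0, 0], [-31, 24, 3], 65],
  ],
)

```text
time: 2.2
tool_pos: [0.3521, 0.4778, 0.2889]
tcp_rot: [2.22, 2.223, 0.001]
wrist_force: [0.2, -0.1, 1.6]
width: 0.764
grip_force: 0.0
```

Call:
step_arm(
  targets=[
    [[0, 0, 0], [-31, 24, 3], 65],
    [[0, 0, 0], [-31, 24, 3], 65],
    [[0, 0, 0], [-31, 24, 3], 65],
    [[0, 0, 0], [-31, 24, 3], 65],
    [[0, 0, 0], [-31, 24, 3], 65],
  ],
)

```text
time: 2.62
tool_pos: [0.4725, 0.3227, 0.2741]
tcp_rot: [2.22, 2.223, 0.001]
wrist_force: [1.4, 1.0, 0.7]
width: 0.763
grip_force: 0.0
```

Call:
step_arm(
  targets=[
    [[0, 0, 0], [-25, 24, 3], 65],
    [[0, 0, 0], [-25, 24, 3], 65],
    [[0, 0, 0], [-25, 24, 3], 65],
    [[0, 0, 0], [-25, 24, 3], 65],
    [[0, 0, 0], [0, 0, 0], 65],
  ],
)

```text
time: 3.03
tool_pos: [0.5712, 0.22, 0.2615]
tcp_rot: [2.223, 2.216, -0.0]
wrist_force: [0.0, 0.5, -0.4]
width: 0.763
grip_force: 0.0
```

Run:
```python
from h import *
s=read_state();k=calibration("wrist");im=read_camera("wrist");print(s["tool_pos"])
cv2.imwrite("pics/c.png",im[...,::-1])
for r in tip_of("wrist","block_stop")[:3]:print(r,ray("wrist",r["at"][::-1],.018,k))
for r in cut_out("wrist","block_stop")[:3]:print(r["extent"],r["score"])
```

```text
[0.57124852 0.22001309 0.26146358]
{'at': [215.2, 269.3], 'score': 0.91} [0.58822837 0.16941265 0.018     ]
{'at': [50.5, 197.5], 'score': 0.84} [0.51594896 0.3428325  0.018     ]
{'at': [50.2, 279.5], 'score': 0.75} [0.59629418 0.34277377 0.018     ]
[267.4, 12.0, 302.7, 76.2] 0.82
[260.4, 200.3, 288.6, 266.0] 0.64
[156.8, 12.6, 215.2, 65.1] 0.58
```

View pics/c.png

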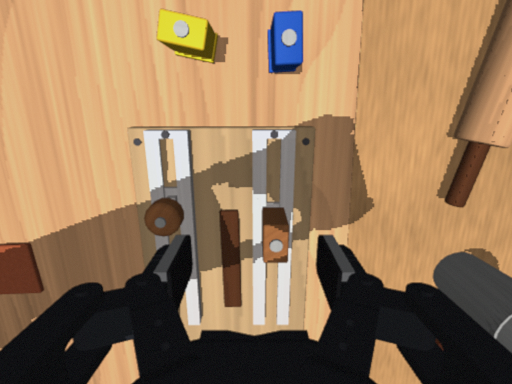

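The wrist view shows the brown block with its top face at about (276,249), the track edges nearly vertical in the image at columns 253 to 294, and the knob at (164,216). The decoys are at the top.

Run:
```python
from h import *
k=calibration("wrist")
for n,p,z in(("top",(276,249),.085),("trkL1",(253,131),.0325),("trkL2",(253,324),.0325),("trkR1",(294,131),.0325),("trkR2",(289,324),.0325),("kL1",(145,131),.0325),("kL2",(189,324),.0325),("kR1",(188,131),.0325),("topL",(263.5,262),.085),("topR",(288,262),.085),("topL2",(263.5,237),.085),("topR2",(288,237),.085)):
    print(n,ray("wrist",p,z,k).round(4))
im=read_camera("wrist")
cv2.imwrite("pics/d.png",cv2.resize(im[190:335,180:320],None,fx=4,fy=4)[...,::-1])
```

```text
top [0.5873 0.1666 0.085 ]
trkL1 [0.5657 0.2711 0.0325]
trkL2 [0.5651 0.035  0.0325]
trkR1 [0.6071 0.271  0.0325]
trkR2 [0.6099 0.035  0.0325]
kL1 [0.4565 0.2712 0.0325]
kL2 [0.4855 0.035  0.0325]
kR1 [0.5    0.2711 0.0325]
topL [0.5756 0.1528 0.085 ]
topR [0.599  0.1528 0.085 ]
topL2 [0.5754 0.179  0.085 ]
topR2 [0.5982 0.179  0.085 ]
```

View pics/d.png

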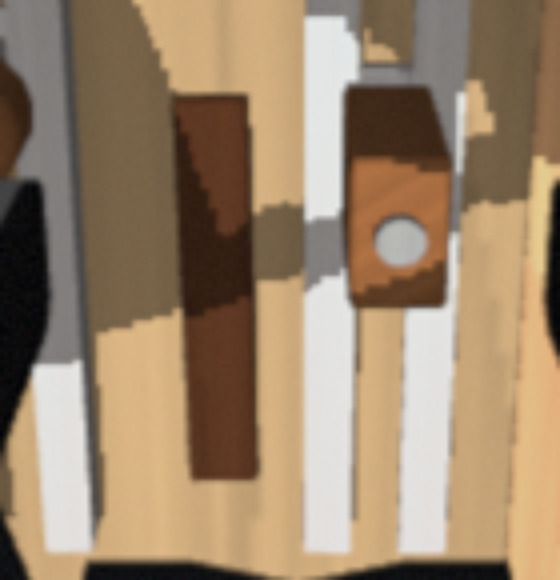

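Call:
step_arm(
  targets=[
    [[0, 0, 0], [-27, 10, 14], 60],
    [[0, 0, 0], [-26, 9, 14], 60],
    [[0, 0, 0], [0, 0, 20], 60],
    [[0, 0, 0], [0, 0, 20], 60],
    [[0, 0, 0], [0, 0, 16], 60],
  ],
)

```text
time: 3.65
tool_pos: [0.5857, 0.1723, 0.1769]
tcp_rot: [-2.219, -2.223, 0.001]
wrist_force: [-0.1, -0.6, -0.0]
width: 0.697
grip_force: 0.0
```

Run:
```python
from h import *
s=read_state();k=calibration("wrist");im=read_camera("wrist");print(s["tool_pos"])
cv2.imwrite("pics/e.png",im[...,::-1])
for X in((.5785,.147,.085),(.6025,.187,.085)):print(proj("wrist",X,k))
for r in cut_out("wrist","block_stop")[:2]:print(r["extent"],r["score"])
```

```text
[0.58571825 0.17233101 0.17689956]
[244.07399505 267.57898263]
[284.16298007 207.91021938]
```

View pics/e.png

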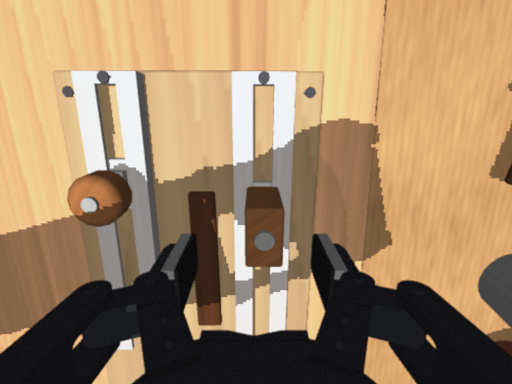

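The block's top face spans columns 246–283 and rows 207–266, matching the prediction for (0.5905, 0.167). I'll go down around it and close gently.

Call:
step_arm(
  targets=[
    [[0, 0, 0], [-5, 5, 10], 60],
    [[0, 0, 0], [0, 0, 20], 60],
    [[0, 0, 0], [0, 0, 20], 60],
    [[0, 0, 0], [0, 0, 8], 60],
    [[0, 0, 0], [0, 0, 0], 60],
  ],
)

```text
time: 4.17
tool_pos: [0.5907, 0.1665, 0.1182]
tcp_rot: [-2.218, -2.222, 0.004]
wrist_force: [-0.9, -0.0, -1.1]
width: 0.701
grip_force: 0.0
```

Call:
step_arm(
  targets=[
    [[0, 0, 0], [0, 0, 0], 20],
    [[0, 0, 0], [0, 0, 0], 20],
    [[0, 0, 0], [0, 0, 0], 20],
    [[0, 0, 0], [0, 0, 0], 20],
    [[0, 0, 0], [0, 0, 0], 20],
  ],
  grip_force=30,
)

```text
time: 4.58
tool_pos: [0.5928, 0.1668, 0.1216]
tcp_rot: [2.219, 2.222, 0.004]
wrist_force: [-0.0, 0.9, 5.0]
width: 0.273
grip_force: 36.5
```

Call:
step_arm(
  targets=[
    [[0, 0, 0], [0, 0, 0], 15],
    [[0, 0, 0], [0, 0, 0], 15],
    [[0, 0, 0], [0, 0, 0], 15],
  ],
)

```text
time: 4.83
tool_pos: [0.5929, 0.1669, 0.1216]
tcp_rot: [2.219, 2.222, 0.004]
wrist_force: [-1.2, 1.1, 5.5]
width: 0.276
grip_force: 36.7
```

Call:
step_arm(
  targets=[
    [[0, 0, 0], [0, 0, -1], 15],
    [[0, 0, 0], [-5, 0, 0], 15],
    [[0, 0, 0], [-8, 0, 0], 15],
    [[0, 0, 0], [-8, 0, 0], 15],
  ],
  grip_force=40,
)

```text
time: 5.17
tool_pos: [0.5925, 0.1458, 0.1217]
tcp_rot: [2.22, 2.223, 0.004]
wrist_force: [1.4, -0.1, 3.2]
width: 0.276
grip_force: 40.2
```

Sliding freely.

Call:
step_arm(
  targets=[
    [[0, 0, 0], [-10, 0, 0], 15],
    [[0, 0, 0], [-10, 0, 0], 15],
    [[0, 0, 0], [-10, 0, 0], 15],
    [[0, 0, 0], [-10, 0, 0], 15],
    [[0, 0, 0], [-10, 0, 0], 15],
  ],
)

```text
time: 5.58
tool_pos: [0.5925, 0.0949, 0.1217]
tcp_rot: [2.221, 2.221, 0.003]
wrist_force: [1.0, 3.5, 8.6]
width: 0.278
grip_force: 41.2
```

Call:
step_arm(
  targets=[
    [[0, 0, 0], [-10, 0, 0], 15],
    [[0, 0, 0], [-10, 0, 0], 15],
    [[0, 0, 0], [-10, 0, 0], 15],
    [[0, 0, 0], [-10, 0, 0], 15],
    [[0, 0, 0], [-10, 0, 0], 15],
  ],
)

```text
time: 6.0
tool_pos: [0.5924, 0.0449, 0.1218]
tcp_rot: [2.221, 2.222, 0.003]
wrist_force: [0.6, 5.3, -0.5]
width: 0.275
grip_force: 39.8
```

Call:
step_arm(
  targets=[
    [[0, 0, 0], [-10, 0, 0], 15],
    [[0, 0, 0], [-10, 0, 0], 15],
    [[0, 0, 0], [-10, 0, 0], 15],
    [[0, 0, 0], [-10, 0, 0], 15],
    [[0, 0, 0], [-5, 0, 0], 15],
  ],
)

```text
time: 6.42
tool_pos: [0.5924, -0.0007, 0.1217]
tcp_rot: [2.221, 2.221, 0.002]
wrist_force: [1.2, -0.1, 1.3]
width: 0.273
grip_force: 39.9
```

Run:
```python
from h import *
s=read_state();print(s["tool_pos"],s["wrist_force"],s["width"])
im=read_camera("side");cv2.imwrite("pics/f.png",cv2.resize(im[100:250,150:350],None,fx=4,fy=4)[...,::-1])
```

```text
[ 0.59244012 -0.00071475  0.12174564] [ 1.15463011 -0.12181521  1.27861778] 0.2730916728443597
```

View pics/f.png

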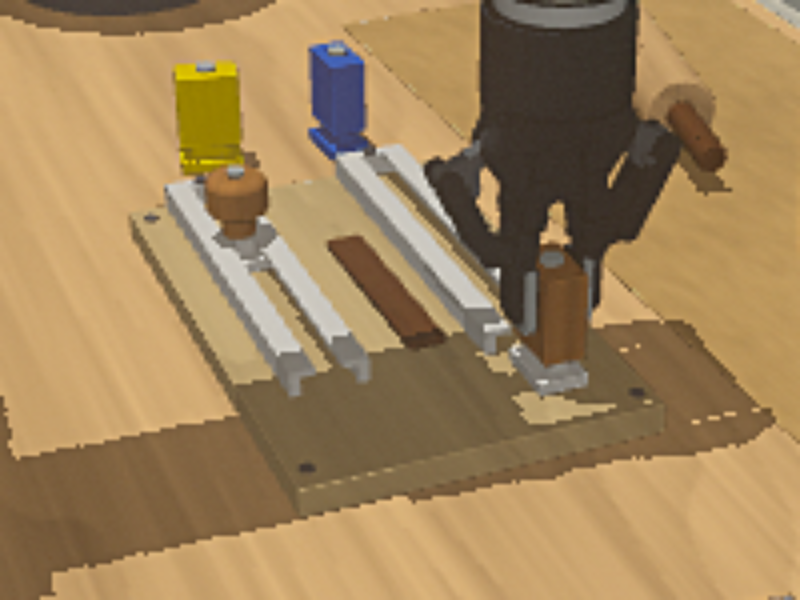

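The foot is past the end of the track (crop (548,370)), standing on bare board, and the knob stop is in its place. Lifting now.

Call:
step_arm(
  targets=[
    [[0, 0, 0], [-6, 0, 0], 15],
    [[0, 0, 0], [0, 0, -8], 15],
    [[0, 0, 0], [0, 0, -16], 15],
    [[0, 0, 0], [0, 0, -20], 15],
    [[0, 0, 0], [0, 0, -20], 15],
  ],
)

```text
time: 6.88
tool_pos: [0.5897, -0.0068, 0.1834]
tcp_rot: [-2.218, -2.22, 0.008]
wrist_force: [0.4, 0.1, -0.8]
width: 0.275
grip_force: 39.8
```

Call:
step_arm(
  targets=[
    [[0, 0, 0], [-10, -3, 0], 15],
    [[0, 0, 0], [-20, -7, 0], 15],
    [[0, 0, 0], [-25, -9, 0], 15],
    [[0, 0, 0], [-25, -9, 0], 15],
    [[0, 0, 0], [-25, -9, 0], 15],
  ],
)

```text
time: 7.3
tool_pos: [0.5525, -0.1124, 0.1827]
tcp_rot: [-2.218, -2.221, 0.005]
wrist_force: [0.5, -0.6, -2.0]
width: 0.275
grip_force: 40.0
```

Call:
step_arm(
  targets=[
    [[0, 0, 0], [-25, -9, 0], 15],
    [[0, 0, 0], [-25, -9, 0], 15],
    [[0, 0, 0], [-25, -9, 0], 15],
    [[0, 0, 0], [-25, -9, 0], 15],
    [[0, 0, 0], [-25, -9, 0], 15],
  ],
)

```text
time: 7.72
tool_pos: [0.5073, -0.2373, 0.1827]
tcp_rot: [-2.218, -2.22, 0.004]
wrist_force: [-0.3, 0.1, -1.4]
width: 0.276
grip_force: 40.0
```

Call:
step_arm(
  targets=[
    [[0, 0, 0], [-25, -9, 0], 15],
    [[0, 0, 0], [-20, -7, 0], 15],
    [[0, 0, 0], [-8, -2, 0], 15],
    [[0, 0, 0], [0, 0, 0], 15],
    [[0, 0, 0], [0, 0, 0], 15],
  ],
)

```text
time: 8.13
tool_pos: [0.491, -0.2887, 0.1835]
tcp_rot: [-2.22, -2.219, 0.001]
wrist_force: [0.7, -0.0, -2.5]
width: 0.278
grip_force: 40.0
```

Run:
```python
from h import *
s=read_state();print(s["tool_pos"],s["wrist_force"],s["width"])
im=read_camera("side");cv2.imwrite("pics/g.png",cv2.resize(im[140:370,170:420],None,fx=2.5,fy=2.5)[...,::-1])
```

```text
[ 0.49099753 -0.28866943  0.18353234] [ 0.72737261 -0.03652854 -2.49118794] 0.2779272430239861
```

View pics/g.png

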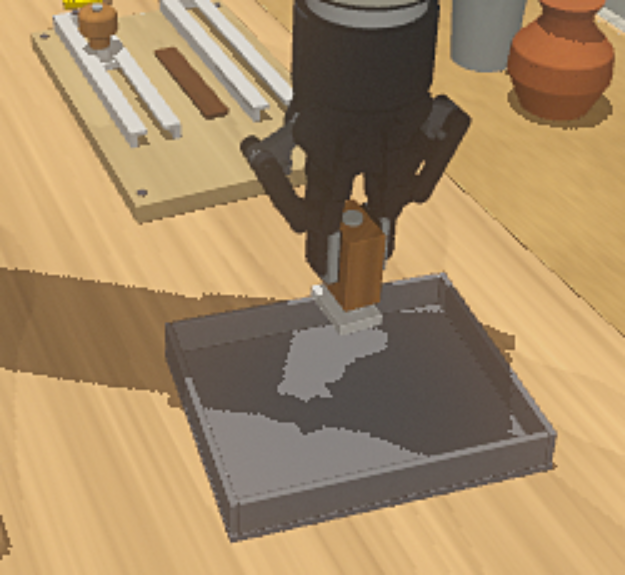

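The stop is gripped upright above the tray, at crop (355,270). Next I'll lower it.

Call:
step_arm(
  targets=[
    [[0, 0, 0], [0, 0, 12], 15],
    [[0, 0, 0], [0, 0, 20], 15],
    [[0, 0, 0], [0, 0, 20], 15],
    [[0, 0, 0], [0, 0, 12], 15],
    [[0, 0, 0], [0, 0, 4], 15],
  ],
)

```text
time: 8.6
tool_pos: [0.4907, -0.2864, 0.1134]
tcp_rot: [-2.215, -2.22, 0.002]
wrist_force: [-0.1, 1.0, -1.6]
width: 0.275
grip_force: 39.9
```

Call:
step_arm(
  targets=[
    [[0, 0, 0], [0, 0, 2], 15],
    [[0, 0, 0], [0, 0, 1], 15],
    [[0, 0, 0], [0, 0, 1], 15],
    [[0, 0, 0], [0, 0, 0], 15],
  ],
)

```text
time: 8.93
tool_pos: [0.493, -0.289, 0.1138]
tcp_rot: [2.219, 2.221, 0.001]
wrist_force: [0.4, -0.1, -1.4]
width: 0.272
grip_force: 39.9
```

Call:
step_arm(
  targets=[
    [[0, 0, 0], [0, 0, 1], 15],
    [[0, 0, 0], [0, 0, 1], 15],
    [[0, 0, 0], [0, 0, 1], 15],
    [[0, 0, 0], [0, 0, 0], 15],
  ],
)

```text
time: 9.27
tool_pos: [0.4922, -0.2887, 0.1099]
tcp_rot: [2.22, 2.222, 0.0]
wrist_force: [-0.1, -0.1, -1.9]
width: 0.277
grip_force: 39.9
```

Call:
step_arm(
  targets=[
    [[0, 0, 0], [0, 0, 1], 15],
    [[0, 0, 0], [0, 0, 0], 15],
  ],
)

```text
time: 9.43
tool_pos: [0.4922, -0.2886, 0.1088]
tcp_rot: [-2.22, -2.222, 0.0]
wrist_force: [0.8, -0.3, -2.6]
width: 0.276
grip_force: 39.9
```

Call:
step_arm(
  targets=[
    [[0, 0, 0], [0, 0, 1], 15],
    [[0, 0, 0], [0, 0, 0], 15],
  ],
)

```text
time: 9.6
tool_pos: [0.4923, -0.2886, 0.1087]
tcp_rot: [-2.22, -2.222, 0.0]
wrist_force: [-2.2, 1.1, 4.4]
width: 0.274
grip_force: 40.8
```

Call:
step_arm(
  targets=[
    [[0, 0, 0], [0, 0, 1], 15],
    [[0, 0, 0], [0, 0, 0], 15],
  ],
)

```text
time: 9.77
tool_pos: [0.4923, -0.2887, 0.1087]
tcp_rot: [-2.22, -2.222, 0.0]
wrist_force: [-4.8, 3.7, 11.6]
width: 0.278
grip_force: 41.7
```

Call:
step_arm(
  targets=[
    [[0, 0, 0], [0, 0, 1], 15],
    [[0, 0, 0], [0, 0, 0], 15],
  ],
)

```text
time: 9.93
tool_pos: [0.4924, -0.2886, 0.1086]
tcp_rot: [-2.22, -2.222, 0.0]
wrist_force: [-6.0, 4.5, 18.6]
width: 0.278
grip_force: 42.5
```

Contact with the tray floor. I'll back off the preload and release.

Call:
step_arm(
  targets=[
    [[0, 0, 0], [0, 0, -2], 15],
    [[0, 0, 0], [0, 0, 0], 15],
    [[0, 0, 0], [0, 0, 0], 28],
    [[0, 0, 0], [0, 0, 0], 40],
    [[0, 0, 0], [0, 0, 0], 60],
  ],
)

```text
time: 10.35
tool_pos: [0.4923, -0.2887, 0.1076]
tcp_rot: [-2.22, -2.223, 0.0]
wrist_force: [0.3, -1.6, -0.0]
width: 0.593
grip_force: 0.0
```

Call:
step_arm(
  targets=[
    [[0, 0, 0], [0, 0, 0], 60],
    [[0, 0, 0], [0, 0, 0], 60],
    [[0, 0, 0], [0, 0, -10], 60],
    [[0, 0, 0], [0, 0, -20], 60],
    [[0, 0, 0], [0, 0, -30], 60],
  ],
)

```text
time: 10.77
tool_pos: [0.4903, -0.2874, 0.166]
tcp_rot: [-2.216, -2.218, 0.002]
wrist_force: [-0.4, 0.4, -0.2]
width: 0.706
grip_force: 0.0
```

Call:
step_arm(
  targets=[
    [[0, 0, 0], [0, 0, -30], 60],
    [[0, 0, 0], [0, 0, -30], 60],
    [[0, 0, 0], [0, 0, -20], 60],
    [[0, 0, 0], [0, 0, 0], 60],
  ],
)

```text
time: 11.1
tool_pos: [0.4949, -0.2903, 0.255]
tcp_rot: [2.213, 2.215, 0.004]
wrist_force: [0.0, -0.1, 0.9]
width: 0.703
grip_force: 0.0
```

Run:
```python
from h import *
s=read_state();print(s["tool_pos"],s["width"],s["time"])
im=read_camera("side");cv2.imwrite("pics/h.png",cv2.resize(im[110:370,160:420],None,fx=2.3,fy=2.3)[...,::-1])
```

```text
[ 0.49493231 -0.2903237   0.25495873] 0.7026344583515978 11.1
```

View pics/h.png

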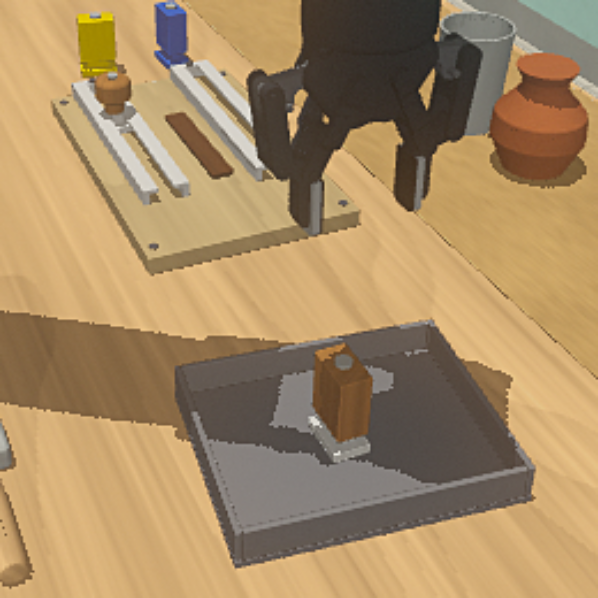

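The stop stands upright on its foot in the tray, at crop (342,400). The knob stop hasn't moved and the gripper is clear.

```bash
python3 -c "
from workcell import *
print(finish_job())"
```

```text
the job is handed in; nothing more can be done
None
```

The block stop was slid out of its slot's open end and now stands upright on its foot in the wash tray; the knob stop was left where it was, and the job was handed in at about 11 s.

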